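Open a serviced combination padlock in its check nest and hold it up

TASK

Check the serviced padlock on the restorer's bench: swing the toggle clamp over centre onto the padlock, turn the dial until its pointer clicks in at the index line facing the shackle, and pull the shackle fully open, all while clamped. Then swing the clamp right back, lift the padlock out of the nest and finish still holding it, dial up and level, shackle open, with its underside at least 15 cm above the bench. Leave the other things on the bench where they are.

Things in the scene. Friction and masses are not known exactly. Their poses are not given: they have to be found in the camera images.
- nest: Fixed plywood nest. Origin: on the bench below the dial axis; x from shackle end (-) to clamp end (+), y across, z up. Plate x -50..142, y +-50, 8 mm thick. The padlock rests at z = 24 mm on a pedestal 40 mm wide in y. Stops up to z = 36, 1 mm play: front x -37..-29 |y|<8, rear x 47..53, sides |y| 29..36 at x -27..-19 and 35..45; sides free at x -19..35 down to the plate.
- lock: Loose brass padlock, about 0.4 kg, dial up in the nest. Body 74 mm long (x -28..+46), 56 mm wide (y +-28), 28 mm high. Origin: on its underside below the dial axis; axes as the nest's (shackle to -x, z up). Centre of mass within 10 mm of the dial axis. White index line on its top at x = -24 mm, facing the shackle. The clamp presses on its top at x = +40 mm.
- dial_grip (a point): Centre of the black fluted dial knob: 34 mm diameter, 24 mm tall; this point is 12 mm below its top, 17 mm above the padlock's top face; axis = padlock's z. Flange below it 42 mm across, 5 mm thick. The closed clamp's arm (14 mm wide) comes within 13 mm of the knob on the +x side: put the fingers on its y sides or up to 45 degrees from there.
- dial_pointer (a point): Outer end of the white pointer line on the knob's top, 17 mm from the dial axis; it points along the padlock's -x (at the index line and the shackle) when the dial is in its notch.
- dial (a joint): Dial angle, rad, counter-clockwise from above positive; 0 = pointer at the index line, where a follower clicks into the notch and the shackle is freed. Starts at 0.75 to 1.35: turn it clockwise. Torque about 0.01 N m, up to 0.07 from 0.5 to the lobe at 0.27, then it falls off into the notch; let go within 0.2 it settles near 0. Next lobe at -0.27. Stops at -0.7 and 1.6.
- shackle_bar (a point): Middle of the shackle's steel crossbar: 9 mm thick, along the padlock's y, straight part 28 mm long, 14 mm above the padlock's underside, 38 mm above the bench in the nest. 75 mm from the dial axis when shut; the window between bar, legs (42 mm apart between centres) and body is 33 mm wide, 42 mm deep (33 mm to the nest's front stop).
- shackle (a joint): How far the shackle is pulled out, m; 0 = shut, 0.020 = fully open (a stop). It slides along the padlock's -x with about 2 N friction and stays where it is left. Blocked after about 3 mm unless the dial is within about 0.2 rad of 0.
- clamp_handle (a point): Middle of the toggle clamp's crossbar handle: black bar 12 mm thick along the nest's y, carried by a stem at each end, stems 64 mm apart, free between. 70 mm from the hinge: straight out to the nest's +x (5 degrees above level, 76 mm above the bench) when open, nearly straight above the hinge (140 mm above the bench) when clamped.
- clamp_hinge (a point): Hinge point of the toggle clamp, 108 mm from the dial axis along the nest's +x, 70 mm above the bench; the hinge axis runs along the nest's y.
- clamp (a joint): Clamp angle in rad, 0 = open (its start, a stop; arm upright, handle lying out in the nest's +x), 1.4 = clamped (arm level, rubber foot on the padlock's top). An over-centre spring drives it to whichever end is nearer, dead centre at 0.7; about 8 N at the handle near the ends.
- wax_tin: Bystander: plain metal tin, 68 mm diameter, 62 mm tall. Origin under its centre.
- chair_foot: Bystander: turned pale wood chair foot standing upright, 54 mm wide, 105 mm tall. Origin under its centre.
- driver: Bystander: screwdriver with a dark wooden handle, lying along its x. Origin under its middle.
- oak_block: Bystander: pale wooden block 90 x 55 x 35 mm. Origin under its centre.
Not all that is in view belongs to the job. Leave any blue or red look-alike of the lock alone.

How it is judged:
On the way, in this order (a step that is already met when the one before it is completed fails the run):
1. the clamp is swung over centre and presses on the padlock (value of joint clamp above 1.3 rad and contact force between clamp and lock above 2 N), for 0.2 s.
2. with the padlock clamped, the dial is in its notch (value of joint dial between -0.15 and 0.15 rad and value of joint clamp above 1.3 rad), for 0.2 s.
3. with the padlock still clamped in the nest, the shackle is pulled open (value of joint shackle above 0.016 m and value of joint clamp above 1.3 rad and distance between lock and nest below 0.03 m), for 0.2 s.
4. the clamp is swung back open (value of joint clamp below 0.15 rad), for 0.2 s.
At the end, for the whole second after the job is handed in: The padlock is held still in the gripper, its underside at least 145 mm above the bench, dial up within 0.3 rad of level, its shackle out by at least 14 mm, touching neither nest nor clamp, and the clamp stands open (joint below 0.15 rad) (height (world z) of lock above 0.145 m and angle between lock's own z axis and vertical below 0.3 rad and value of joint shackle above 0.014 m and value of joint clamp below 0.15 rad and contact force between the fingers and lock above 2 N and contact force between lock and nest below 0.1 N and contact force between lock and clamp below 0.1 N and linear speed of lock below 0.05 m/s); the arm keeps its last pose, push and grip.
It fails at once if a bystander is moved by more than 20 mm (distance of any of wax_tin, chair_foot, driver, oak_block from where it was at the start of the episode above 0.02 m).
It also fails if it takes over 69 s, if anything falls off the work surface, if the arm or the gripper's body presses on something with over 40 N, if the wrist force passes 120 N, or if a joint passes its speed limit or range.

ROBOT

A 6-joint arm with a two-finger parallel gripper is mounted at the origin on the work surface. World frame = base frame: x ahead of the robot, y to its left, z up, the work surface at z = 0. Lengths are in m, angles in rad, forces in N, time in s.
With the tool pointing down it reaches from about 0.35 to 0.975 m from the base axis. Payload 4.9 kg.
Tool frame: the origin (TCP) lies at the very end of the fingers, on their centre line; the grasp point (between the pads) lies 19 mm behind it; x points along the fingers, y is the direction in which the jaws open and shut, and the axes are right-handed (so a half turn about x gives the same grasp; the last joint's range is limited). The gripper opens to 85 mm and grips with 20 to 120 N. Pads are 22 mm wide; open, the fingers measure 114 mm over their backs; the gripper's body (76 mm by 85 mm) begins 54 mm behind the grasp point. The pads swing forward as they close: fully open they stand 13 mm farther back than shut.
Start: joints at [-1.322, 0.053, 1.613, -0, 1.476, -0.119], TCP at [0.225, -0.583, 0.231] pointing down, gripper open.
Joint ranges: [-3.01, 3.01], [-1.01, 2.22], [0.06, 2.58], [-1.02, 4.17], [0.09, 2.62], [-3.14, 3.14]. Speed limits (rad/s): [2.57, 2.57, 3.14, 3.14, 3.14, 3.14].

INTERFACE

Orientations are given as a rotation vector (axis times angle).
In Python, from station import ctrl, get_image, calibration, finish_job, search_frame, cut_out, mark_of gives the robot as it stands. The module is installed in compiled form; this text tells all that it offers.
- The arm moves only by the tool arm_command, never from a script. Its argument "plan" is a list that holds one entry, the list of rows, each a list of 7 numbers: the shift along the tool's x, y, z in m, then the turn, a rotation vector about the tool's x, y, z in degrees, then the finger opening in m, from 0 to 0.0854. A call has 1 to 20 rows; each row shifts and turns the pose as measured when the row begins, along the tool's axes as they then stand; what a row does not reach is not made up. A row lasts 1/12 s, in which the tool goes at most 41.7 mm and 7.16 degrees, less where a joint would pass 70% of its speed; a pose out of reach is approached as far as the arm can. A call with a gripper value outside its range is refused whole. The fingers move at their own pace and stop on an object; "squeeze" is the grip in N (left out, the last holds). Time passes only in rows, so rows that do not move let the fingers close. It gives the time, the measured TCP pose, the force and the opening at its end, in the units of the state.
- ctrl.get_obs(): the state, without advancing time (a new reading comes with each control period).
- get_image(name): name is "scene" or "top" or "wrist"; returns the picture (400x640x3 uint8, red, green, blue); there is no depth.
- calibration(name): a dict with "fx", "fy", "cx", "cy" (pixels), "cam_to_world" (4x4, takes a point from camera to world coordinates); the wrist camera has in their place "hand_eye" (4x4, takes a point from camera to tool coordinates, whose origin is the TCP and whose axes are the tool frame's). Camera axes: x right, y down, z forward; pixel columns grow to the right and rows downward; lengths in m; the calibration is good to about 2 mm. A picture is of the moment at which its call begins: read the wrist's pose just before it. calibration takes no time and is no camera call.
- finish_job(): hands the job in, once; it reports no verdict.
Trained networks look in the newest picture that a camera, given by its name, has taken for a name from the list of things; names that differ only in an ending like _2 or _b are one class to them, and where a whole thing is asked for, a point or a joint stands for the part that bears it (a point fixed in the world has none). Each returns a list of dicts, best first, with "conf" (0 to 1); they miss things now and then, are a little off and sometimes report something else, mostly with a low value. They report only what shows in the picture. A call takes as long as a camera call. They do not tell look-alikes from the thing itself.
- search_frame(camera, thing): "at" ([x, y, z] in m, in the coordinates of the camera as it stood for that picture, good to about 4 mm: the middle of the surface that is visible of it).
- cut_out(camera, thing): "mask" (400x640 bool, what is visible of it).
- mark_of(camera, thing): "at" ([x, y, z] in m, in the coordinates of the camera as it stood for that picture, good to about 4 mm: a listed point, or the origin of a listed thing).
The state is a dict: "t": time; "q": joint angles; "dq": joint speeds; "effort": joint torques, N m; "tool_pos": TCP position; "tool_rot": TCP orientation; "contact_force": force on the tool from outside, world axes, zero at the start; "wrist_torque": the same for the moment, N m; "opening": finger opening in m.
Only numpy, scipy, OpenCV 4.12 (cv2) and the standard library are available. Lean on these libraries where they do the work, as an engineer would, in place of code of your own. Each camera call takes 0.05 s, during which the arm holds its last target. There are 200 camera calls.

## Working session

There is one attempt and no reset: what is moved stays moved. The work goes in short steps, Python scripts to look and compute and a tool call to move; the robot and the scene stay as the last step left them, time stands still between calls to the robot, and variables do not carry over. Pictures are saved under pics/ and viewed, about 8 in all and at most 12, crops included, and the job is handed in when it is done.

Besides the shell and the picture viewer there is one more tool, called after ">>>" in YAML: its name, and indented under it one key for each argument. arm_command: Moves the arm, as the interface text tells. Its arguments: {"type":"object","properties":{"plan":{"type":"array","items":{"type":"array","items":{"type":"array","items":{"type":"number"}}}},"squeeze":{"type":"number"}},"required":["plan"]}

```bash
mkdir -p pics
cat > h.py <<'E'
import numpy as np, cv2
from scipy.spatial.transform import Rotation as R
from station import ctrl, get_image, calibration, finish_job, search_frame, cut_out, mark_of
def T_of(cam,o=None):
    c=calibration(cam)
    if 'cam_to_world' in c: return np.array(c['cam_to_world'])
    o=o or ctrl.get_obs(); T=np.eye(4); T[:3,:3]=R.from_rotvec(o['tool_rot']).as_matrix(); T[:3,3]=o['tool_pos']
    return T@np.array(c['hand_eye'])
def w(T,p): return (T@np.r_[p,1])[:3]
def px(cam,T,P):
    c=calibration(cam); p=(np.linalg.inv(T)@np.r_[P,1])[:3]; return np.array([c['fx']*p[0]/p[2]+c['cx'],c['fy']*p[1]/p[2]+c['cy']])
def save(n,im): cv2.imwrite('pics/'+n,im[:,:,::-1])
def marks(cam,names):
    T=T_of(cam)
    for n in names:
        for d in mark_of(cam,n)[:3]:
            P=w(T,d['at']); print(cam,n,round(d['conf'],2),P.round(4),px(cam,T,P).round())
E
python3 - <<'E'
from h import *
o=ctrl.get_obs(); print({k:np.round(v,3) for k,v in o.items()})
ims=[get_image(n) for n in('scene','top')]
for n,i in zip(('scene','top'),ims): save(n+'0.png',i)
names=['nest','lock','dial_grip','dial_pointer','shackle_bar','clamp_handle','clamp_hinge']
for c in('scene','top'): marks(c,names)
marks('top',['wax_tin','chair_foot','driver','oak_block'])
E
```

```text
{'t': np.float64(0.0), 'q': array([-1.322,  0.053,  1.614,  0.   ,  1.476, -0.119]), 'dq': array([ 0.   ,  0.002, -0.   ,  0.   ,  0.   , -0.   ]), 'effort': array([ 1.0000e-03, -3.9368e+01, -3.7017e+01, -0.0000e+00,  7.0000e-03,
       -0.0000e+00]), 'tool_pos': array([ 0.225, -0.583,  0.23 ]), 'tool_rot': array([ 2.021,  0.378, -2.022]), 'contact_force': array([-0.115,  1.075,  0.61 ]), 'wrist_torque': array([-0.04 ,  0.   ,  0.016]), 'opening': np.float64(0.085)}
scene nest 0.67 [0.5361 0.0403 0.0042] [320. 196.]
scene nest 0.53 [0.5202 0.4393 0.0008] [378. 126.]
scene lock 0.81 [ 0.3989 -0.045   0.0009] [271. 194.]
scene lock 0.81 [ 0.6069 -0.1461  0.0015] [304. 246.]
scene dial_grip 0.68 [ 0.6079 -0.1456  0.0418] [304. 239.]
scene dial_grip 0.63 [0.5361 0.0366 0.0687] [319. 184.]
scene dial_grip 0.6 [ 0.3989 -0.046   0.0412] [270. 187.]
scene dial_pointer 0.72 [ 0.6253 -0.1532  0.0591] [307. 240.]
scene dial_pointer 0.71 [0.5533 0.0264 0.0805] [322. 186.]
scene dial_pointer 0.5 [ 0.3829 -0.0484  0.057 ] [265. 182.]
scene shackle_bar 0.65 [ 0.6801 -0.1622  0.0164] [321. 259.]
sce
[... 774 characters left out ...]
210.]
top dial_pointer 0.51 [ 0.6306 -0.1525  0.0558] [374. 184.]
top dial_pointer 0.43 [ 0.3847 -0.0454  0.0602] [337. 271.]
top shackle_bar 0.71 [ 0.3258 -0.0515  0.0112] [339. 291.]
top shackle_bar 0.69 [0.5543 0.0301 0.0827] [310. 210.]
top shackle_bar 0.62 [ 0.6818 -0.167   0.0172] [378. 168.]
top clamp_handle 0.91 [0.5546 0.2118 0.0808] [245. 210.]
top clamp_hinge 0.59 [0.5438 0.1474 0.0697] [268. 214.]
top wax_tin 0.67 [ 0.7199 -0.298  -0.0036] [420. 157.]
top chair_foot 0.66 [ 0.4727 -0.4866 -0.0032] [487. 239.]
top chair_foot 0.36 [ 5.342e-01  4.210e-02 -4.000e-04] [307. 219.]
top driver 0.75 [ 0.7856  0.0303 -0.0031] [312. 137.]
top oak_block 0.78 [0.5256 0.4383 0.0046] [175. 222.]
```

View pics/scene0.png

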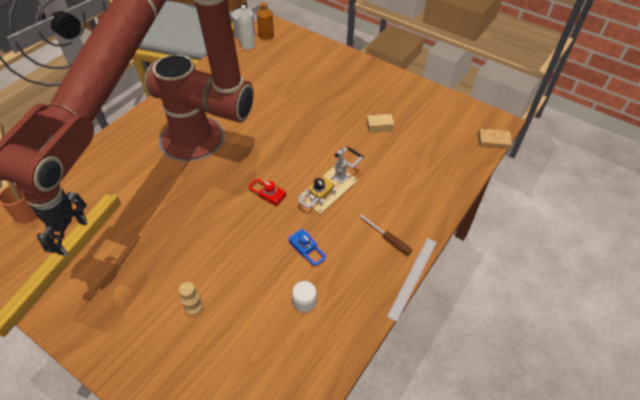

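View pics/top0.png

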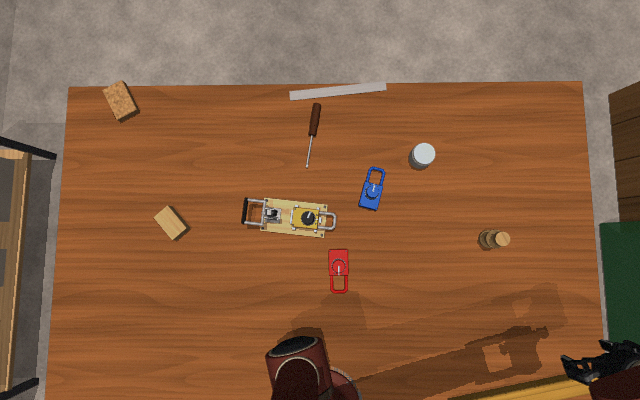

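Candidates in the top picture: red look-alike at (339,264), blue look-alike at (372,190), and the brass padlock in the plywood nest with the clamp at (308,218). I choose the brass one. Next is a closer look with the wrist camera.

```bash
cat >> h.py <<'E'
def body(psi):  # tool x down, tool y horizontal at world angle psi
    y=np.array([np.cos(psi),np.sin(psi),0]); x=np.array([0,0,-1.]); return np.c_[x,y,np.cross(x,y)]
def go(p,Rt,n=None,P0=None,R0=None):
    """single body-frame row repeated n times (rotation done first part)"""
    o=ctrl.get_obs(); p0=np.array(o['tool_pos']); r0=R.from_rotvec(o['tool_rot'])
    d=r0.inv().apply(np.array(p)-p0); rv=(r0.inv()*R.from_matrix(Rt)).as_rotvec(degrees=True)
    print('shift mm',(d*1000).round(1),'turn deg',rv.round(1),'after turn shift',((R.from_matrix(Rt).inv().apply(np.array(p)-p0))*1000).round(1))
E
python3 - <<'E'
from h import *
c=calibration('wrist'); print(c['fx'],np.round(c['hand_eye'],3).tolist())
o=ctrl.get_obs(); print(R.from_rotvec(o['tool_rot']).as_matrix().round(3).tolist())
a=np.arctan2(.173,.0175)
for psi in(a,a+np.pi): go([.545,.09,.30],body(psi))
E
```

```text
333.3643212922957 [[-0.0, -0.323, 0.946, -0.142], [1.0, -0.0, 0.0, 0.001], [0.0, 0.946, 0.323, -0.083], [0.0, 0.0, 0.0, 1.0]]
[[-0.0, 0.36, -0.933], [-0.0, -0.933, -0.36], [-1.0, -0.0, 0.0]]
shift mm [ -68.7 -513.  -540.9] turn deg [-153.2    0.     0. ] after turn shift [-68.7 702.  250.9]
shift mm [ -68.7 -513.  -540.9] turn deg [26.8  0.  -0. ] after turn shift [ -68.7 -702.  -250.9]
```

>>> arm_command:
  plan:
    - [[-0.016,0,0,6.7,0,0,0.085],[-0.016,0,0,6.7,0,0,0.085],[-0.016,0,0,6.7,0,0,0.085],[-0.016,0,0,6.7,0,0,0.085],[0,-0.038,-0.0137,0,0,0,0.085],[0,-0.038,-0.0137,0,0,0,0.085],[0,-0.038,-0.0137,0,0,0,0.085],[0,-0.038,-0.0137,0,0,0,0.085],[0,-0.038,-0.0137,0,0,0,0.085],[0,-0.038,-0.0137,0,0,0,0.085],[0,-0.038,-0.0137,0,0,0,0.085],[0,-0.038,-0.0137,0,0,0,0.085],[0,-0.038,-0.0137,0,0,0,0.085],[0,-0.038,-0.0137,0,0,0,0.085],[0,-0.038,-0.0137,0,0,0,0.085],[0,-0.038,-0.0137,0,0,0,0.085],[0,-0.038,-0.0137,0,0,0,0.085],[0,-0.038,-0.0137,0,0,0,0.085],[0,-0.038,-0.0137,0,0,0,0.085],[0,-0.038,-0.0137,0,0,0,0.085]]

```text
t: 2.67
tool_pos: [0.5248, 0.0058, 0.3004]
tool_rot: [-2.161, 0.154, 2.14]
contact_force: [1.1, -0.4, -0.4]
opening: 0.085
```

Run:
```python
from h import *
a=np.arctan2(.173,.0175)
o=ctrl.get_obs(); print(o['t'],np.round(o['tool_pos'],3)); go([.545,.09,.30],body(a+np.pi))
save('w0.png',get_image('wrist'))
marks('wrist',['nest','lock','dial_grip','dial_pointer','shackle_bar','clamp_handle','clamp_hinge'])
```

```text
2.6667 [0.525 0.006 0.3  ]
shift mm [  0.2 -86.2  -8.2] turn deg [-2.2 -0.6 -0.2] after turn shift [  0.4 -85.8 -11.6]
wrist lock 0.93 [0.531  0.0453 0.0222] [290. 157.]
wrist lock 0.68 [ 0.613  -0.14   -0.0013] [429.  69.]
wrist dial_grip 0.97 [ 0.4009 -0.0447  0.0436] [372. 247.]
wrist dial_grip 0.82 [0.535  0.0403 0.0648] [291. 160.]
wrist dial_grip 0.55 [ 0.6152 -0.1332  0.0453] [436.  65.]
wrist dial_pointer 0.95 [ 0.627  -0.1437  0.0527] [448.  51.]
wrist dial_pointer 0.92 [ 0.3855 -0.0411  0.058 ] [372. 263.]
wrist dial_pointer 0.77 [0.553  0.0385 0.0818] [289. 147.]
wrist shackle_bar 0.62 [ 0.5228 -0.0329  0.0332] [353. 156.]
wrist clamp_handle 0.66 [0.5583 0.2212 0.0721] [130. 162.]
wrist clamp_handle 0.26 [0.5548 0.0371 0.0809] [290. 145.]
wrist clamp_hinge 0.71 [0.5482 0.1492 0.0689] [195. 162.]
```

>>> arm_command:
  plan:
    - [[0.015,-0.04,0,0,0,0,0.085],[0.015,-0.04,0,0,0,0,0.085],[0.01,-0.01,0,0,0,0,0.085],[0,0,0,0,0,0,0.085]]

```text
t: 3.4
tool_pos: [0.5387, 0.0863, 0.2607]
tool_rot: [-2.158, 0.175, 2.126]
contact_force: [-1.0, -0.8, -0.5]
opening: 0.0848
```

Run:
```python
from h import *
im=get_image('wrist'); save('w1.png',cv2.resize(im[60:310,100:500],(800,500),interpolation=cv2.INTER_CUBIC))
marks('wrist',['nest','lock','dial_grip','dial_pointer','shackle_bar','clamp_handle','clamp_hinge'])
```

```text
wrist lock 0.89 [ 0.6104 -0.1502  0.0024] [512.  66.]
wrist lock 0.59 [ 0.3953 -0.0481 -0.0011] [430. 248.]
wrist dial_grip 0.71 [ 0.6112 -0.1453  0.0461] [531.  63.]
wrist dial_grip 0.6 [ 0.4005 -0.0544  0.0455] [448. 261.]
wrist dial_grip 0.59 [0.5336 0.0337 0.0652] [365. 170.]
wrist dial_pointer 0.74 [0.5494 0.0294 0.0843] [371. 158.]
wrist dial_pointer 0.64 [ 0.3832 -0.049   0.0561] [447. 279.]
wrist dial_pointer 0.63 [ 0.6259 -0.1508  0.0572] [545.  45.]
wrist shackle_bar 0.91 [ 0.524  -0.0424  0.0346] [429. 161.]
wrist clamp_handle 0.96 [0.5572 0.2143 0.0712] [189. 176.]
wrist clamp_handle 0.44 [0.5447 0.1412 0.0692] [261. 176.]
wrist clamp_hinge 0.59 [0.5475 0.1428 0.0728] [259. 175.]
```

View pics/w1.png

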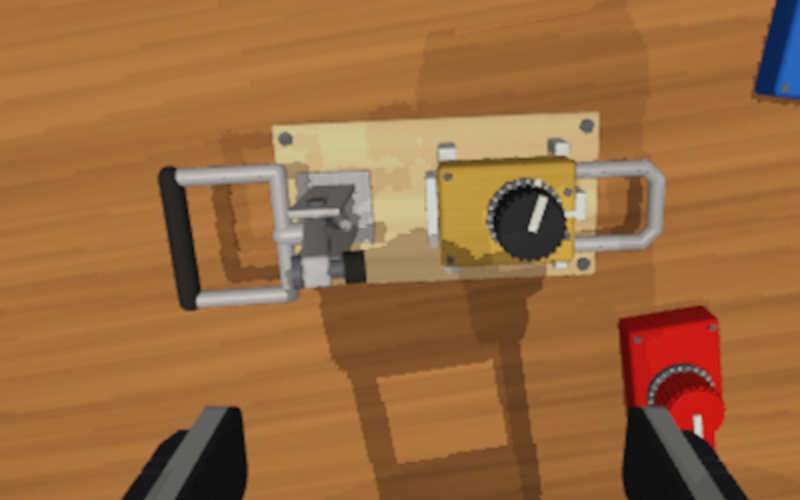

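The crop confirms it: brass lock in the nest, knob at (530,220) with its pointer up and right. The clamp handle is at (180,240), the hinge near (285,235) and the shackle bar at (655,205). The red and blue copies are outside the nest. My fit puts the nest origin at about (0.533, 0.038), with nest +x at 83°.

```bash
cat >> h.py <<'E'
A=np.deg2rad(83.05); ex=np.array([np.cos(A),np.sin(A),0]); ey=np.array([-np.sin(A),np.cos(A),0]); O=np.array([.5331,.0378,0])
def N(x,y,z): return O+x*ex+y*ey+np.array([0,0,z])
def loc(p): d=np.array(p)-O; return np.array([d@ex,d@ey,d[2]])*1000
E
python3 - <<'E'
from h import *
go(N(.1777,0,.140),body(A+np.pi))
go(N(.1777,0,.057),body(A+np.pi))
E
```

```text
shift mm [ 123.6 -130.3    8.8] turn deg [-2.2 -1.2 -0.2] after turn shift [ 124.1 -130.     1.2]
shift mm [ 206.6 -130.5   10.5] turn deg [-2.2 -1.2 -0.2] after turn shift [ 207.1 -130.     1.2]
```

>>> arm_command:
  plan:
    - [[0,-0.03,0.002,-2.2,-1.2,-0.2,0.04],[0.03,-0.034,0,0,0,0,0.04],[0.03,-0.034,0,0,0,0,0.04],[0.03,-0.032,0,0,0,0,0.04],[0.03,0,0,0,0,0,0.04],[0,0,0,0,0,0,0.04]]

```text
t: 4.3
tool_pos: [0.5616, 0.2136, 0.1498]
tool_rot: [-2.17, 0.136, 2.138]
contact_force: [-0.7, -0.5, -1.4]
opening: 0.0397
```

Run:
```python
from h import *
o=ctrl.get_obs(); print(loc(o['tool_pos']),o['opening'])
go(N(.1777,0,.057),body(A+np.pi))
save('w2.png',get_image('wrist')); marks('wrist',['clamp_handle','clamp_hinge'])
```

```text
[177.9874631   -6.97869208 149.79261569] 0.03969562279232888
shift mm [92.7  0.6  8.3] turn deg [-0.4 -0.8  0.2] after turn shift [92.8  0.3  7. ]
wrist clamp_handle 0.69 [0.5582 0.2139 0.0766] [317. 219.]
wrist clamp_hinge 0.82 [0.5471 0.1449 0.073 ] [415. 220.]
```

View pics/w2.png

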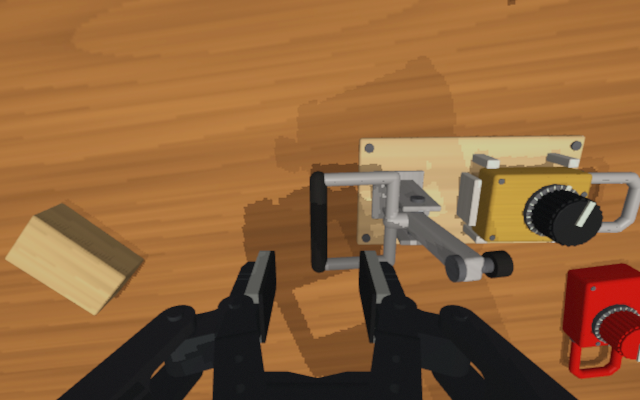

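The black handle bar is at columns 311–326, centred between the fingers (265–370). I descend and grip it.

>>> arm_command:
  plan:
    - [[0.031,0,0.003,0,0,0,0.04],[0.031,0,0.002,0,0,0,0.04],[0.029,0,0,0,0,0,0.04],[0,0,0,0,0,0,0.0],[0,0,0,0,0,0,0.0],[0,0,0,0,0,0,0.0],[0,0,0,0,0,0,0.0]]
  squeeze: 50

```text
t: 5.03
tool_pos: [0.5801, 0.2119, 0.091]
tool_rot: [-2.209, 0.132, 2.072]
contact_force: [-0.5, -0.1, 0.6]
opening: -0.0001
```

Run:
```python
from h import *
o=ctrl.get_obs(); print(loc(o['tool_pos']),o['opening'],o['contact_force'])
c=np.array([.108,.070]); p=loc(o['tool_pos'])/1000; g=np.array([p[0],p[2]+.019]); print('r',np.linalg.norm(g-c))
th=np.deg2rad(np.arange(5,87,6)); P=np.c_[.070*np.cos(th),.070*np.sin(th)]; print((np.diff(P,axis=0)*1000).round(1).tolist())
```

```text
[178.52266652 -25.61275113  91.00954408] -7.006941871289259e-05 [-0.52477898 -0.10062897  0.61768846]
r 0.08108150288203712
[[-1.0, 7.3], [-1.8, 7.1], [-2.5, 6.9], [-3.2, 6.6], [-3.9, 6.2], [-4.5, 5.8], [-5.1, 5.3], [-5.6, 4.7], [-6.1, 4.1], [-6.5, 3.4], [-6.8, 2.7], [-7.0, 2.0], [-7.2, 1.3]]
```

Run:
```python
from h import *
o=ctrl.get_obs(); print(np.round(o['q'],2)); go(N(.1777,-.003,.090),body(A+np.pi)); go(N(.1777,-.003,.057),body(A+np.pi))
```

```text
[ 0.23  0.12  1.79 -0.    1.17  1.94]
shift mm [-0.4  1.2 22.6] turn deg [-1.  -3.6  1.2] after turn shift [ 1.   0.8 22.6]
shift mm [32.5  1.9 24.7] turn deg [-1.  -3.6  1.2] after turn shift [34.   0.8 22.6]
```

>>> arm_command:
  plan:
    - [[0,0,0.012,-0.5,-2,0.6,0.04],[0,0,0.012,-0.5,-1.6,0.6,0.04],[0,0,0.003,0,0,0,0.04],[0,0,0,0,0,0,0.04],[0,0,0,0,0,0,0.04]]

```text
t: 5.45
tool_pos: [0.5601, 0.2163, 0.1031]
tool_rot: [-2.175, 0.128, 2.136]
contact_force: [-0.8, 0.3, 0.1]
opening: 0.0398
```

Run:
```python
from h import *
o=ctrl.get_obs(); print(loc(o['tool_pos']),o['opening']); go(N(.1777,-.003,.057),body(A+np.pi)); marks('wrist',[]); get_image('wrist'); marks('wrist',['clamp_handle'])
```

```text
[180.41533387  -5.17777633 103.11210048] 0.039847517964592606
shift mm [46.1  3.   3. ] turn deg [-0.1 -1.   0.3] after turn shift [46.1  2.7  2.2]
wrist clamp_handle 0.58 [0.5556 0.2126 0.0721] [323. 247.]
```

>>> arm_command:
  plan:
    - [[0.012,0.001,0.001,0,-0.5,0.3,0.04],[0.012,0.001,0.001,0,-0.5,0,0.04],[0.012,0.001,0.001,0,0,0,0.04],[0.01,0,0,0,0,0,0.04],[0,0,0,0,0,0,0.04]]

```text
t: 5.97
tool_pos: [0.5565, 0.2128, 0.0512]
tool_rot: [-2.155, 0.134, 2.161]
contact_force: [-0.7, -0.2, -0.9]
opening: 0.0396
```

Run:
```python
from h import *
o=ctrl.get_obs(); print(loc(o['tool_pos']),o['opening']); go(N(.1777,-.003,.057),body(A+np.pi))
```

```text
[176.53509221  -2.06510194  51.23327879] 0.039628280675744296
shift mm [-5.8 -1.2 -0.9] turn deg [-0.1  0.2 -0. ] after turn shift [-5.8 -1.2 -0.9]
```

>>> arm_command:
  plan:
    - [[-0.004,0,0,0,0,0,0.03],[0,0,0,0,0,0,0.0],[0,0,0,0,0,0,0.0],[0,0,0,0,0,0,0.0],[0,0,0,0,0,0,0.0]]
  squeeze: 60

```text
t: 6.38
tool_pos: [0.5547, 0.2138, 0.0523]
tool_rot: [-2.149, 0.132, 2.165]
contact_force: [0.1, 0.7, -2.6]
opening: 0.0101
```

Run:
```python
from h import *
o=ctrl.get_obs(); print(loc(o['tool_pos']),o['opening'],o['contact_force']); go(N(.1777,-.003,.057),body(A+np.pi))
```

```text
[177.30969823  -0.19039592  52.31483981] 0.010136241946295026 [ 0.08959249  0.69799361 -2.60141651]
shift mm [-4.7 -0.4 -2.8] turn deg [-0.1  0.4  0. ] after turn shift [-4.7 -0.4 -2.8]
```

>>> arm_command:
  plan:
    - [[-0.009,0.0012,0,0,0,0,0.0],[-0.009,0.002,0,0,0,0,0.0],[-0.009,0.003,0,0,0,0,0.0],[-0.008,0.004,0,0,0,0,0.0],[-0.008,0.005,0,0,0,0,0.0]]

```text
t: 6.8
tool_pos: [0.5534, 0.2017, 0.0894]
tool_rot: [-2.15, 0.121, 2.154]
contact_force: [3.5, 3.3, -6.3]
opening: 0.0101
```

```bash
cat >> h.py <<'E'
def clampst():
    o=ctrl.get_obs(); p=loc(o['tool_pos']); r=R.from_rotvec(o['tool_rot']).as_matrix(); g=loc(np.array(o['tool_pos'])-.019*r[:,0])
    print('t',round(float(o['t']),2),'tcp',p.round(1),'grasp r',np.hypot(g[0]-108,g[2]-70).round(1),'ang',np.degrees(np.arctan2(g[2]-70,g[0]-108)).round(1),'op',round(float(o['opening']),4),'F',np.round(o['contact_force'],1))
E
python3 - <<'E'
from h import *
clampst(); go(N(.1777,-.003,.057),body(A+np.pi))
E
```

```text
t 6.8 tcp [165.1  -0.3  89.4] grasp r 68.6 ang 34.0 op 0.0101 F [ 3.5  3.3 -6.3]
shift mm [ 32.5 -12.2  -2.7] turn deg [-0.2  0.2  0.6] after turn shift [ 32.4 -12.6  -2.7]
```

>>> arm_command:
  plan:
    - [[-0.008,0.005,0,0,0,0,0.0],[-0.0075,0.0065,0,0,0,0,0.0],[-0.0065,0.0075,0,0,0,0,0.0],[-0.0055,0.008,0,0,0,0,0.0],[-0.004,0.009,0,0,0,0,0.0],[-0.003,0.009,0,0,0,0,0.0]]

```text
t: 7.3
tool_pos: [0.5474, 0.1504, 0.1241]
tool_rot: [-2.154, 0.127, 2.155]
contact_force: [8.7, 23.7, -20.4]
opening: 0.0098
```

Run:
```python
from h import *
clampst()
```

```text
t 7.3 tcp [113.5  -0.6 124.1] grasp r 73.3 ang 85.8 op 0.0098 F [  8.7  23.7 -20.4]
```

>>> arm_command:
  plan:
    - [[0.002,0,0,0,0,0,0.03],[0,0,0,0,0,0,0.03],[0,0,0,0,0,0,0.03]]

```text
t: 7.55
tool_pos: [0.5476, 0.1485, 0.1256]
tool_rot: [-2.152, 0.128, 2.151]
contact_force: [0.4, -0.1, -0.4]
opening: 0.0298
```

>>> arm_command:
  plan:
    - [[-0.01,0,0,0,0,0,0.04],[-0.012,0,0,0,0,0,0.04],[-0.015,0,0,0,0,0,0.04],[-0.015,0,0,0,0,0,0.06],[-0.015,0.01,0,0,0,0,0.06],[-0.01,0.01,0,0,0,0,0.06],[0,0.02,0,0,0,0,0.06],[0,0.02,0,0,0,0,0.06],[0,0.02,0,0,0,0,0.06],[0,0,0,0,0,0,0.06],[0,0,0,0,0,0,0.06]]

```text
t: 8.47
tool_pos: [0.5402, 0.0667, 0.2232]
tool_rot: [-2.171, 0.121, 2.137]
contact_force: [0.9, 0.8, 0.4]
opening: 0.06
```

Run:
```python
from h import *
clampst(); o=ctrl.get_obs()
im=get_image('wrist'); save('w3.png',im)
marks('wrist',['nest','lock','dial_grip','dial_pointer','shackle_bar','clamp_handle','clamp_hinge'])
```

```text
t 8.47 tcp [ 29.5  -3.5 223.2] grasp r 189.3 ang 114.6 op 0.06 F [0.9 0.8 0.4]
wrist lock 0.93 [0.5306 0.0373 0.0218] [347. 177.]
wrist lock 0.9 [ 0.3942 -0.0485 -0.003 ] [424. 269.]
wrist lock 0.87 [ 0.6135 -0.148  -0.0036] [516.  73.]
wrist dial_grip 0.96 [ 0.614  -0.144   0.0451] [542.  70.]
wrist dial_grip 0.93 [ 0.3985 -0.0498  0.0447] [438. 288.]
wrist dial_grip 0.85 [0.5349 0.0343 0.0654] [353. 183.]
wrist dial_pointer 0.93 [ 0.3803 -0.0454  0.0571] [438. 309.]
wrist dial_pointer 0.71 [0.552  0.0297 0.0815] [358. 169.]
wrist dial_pointer 0.66 [ 0.6245 -0.1528  0.0557] [561.  55.]
wrist shackle_bar 0.6 [ 0.5221 -0.0375  0.0351] [421. 180.]
wrist shackle_bar 0.22 [0.5312 0.0383 0.0222] [346. 176.]
wrist clamp_handle 0.95 [0.549  0.1513 0.1376] [201. 210.]
wrist clamp_hinge 0.8 [0.5454 0.146  0.0688] [233. 187.]
```

View pics/w3.png

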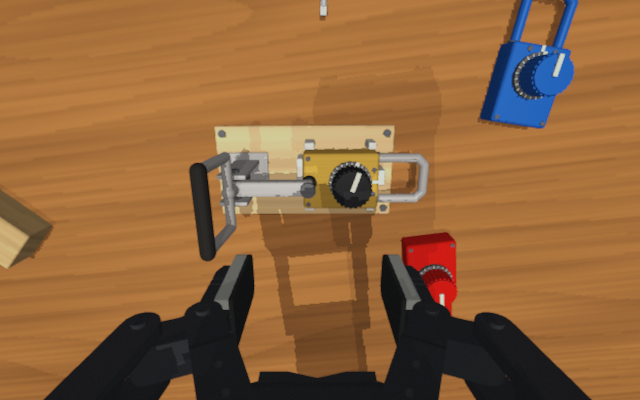

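The clamp is closed, with its rubber foot on the lock at (308,187). Next I measure the pointer line in the picture, projected onto the knob-top plane.

Run:
```python
from h import *
im=cv2.imread('pics/w3.png').astype(int); T=T_of('wrist'); c=calibration('wrist')
g=im.min(2); m=np.zeros_like(g,bool); m[168:196,340:366]=g[168:196,340:366]>130
n,l,s,ce=cv2.connectedComponentsWithStats(m.astype(np.uint8)); k=1+np.argmax(s[1:,4]); print(s[1:].tolist())
def bp(u,v,z):
    d=T[:3,:3]@np.array([(u-c['cx'])/c['fx'],(v-c['cy'])/c['fy'],1]); return T[:3,3]+d*(z-T[2,3])/d[2]
v,u=np.nonzero(l==k); P=np.array([bp(a,b,.081) for a,b in zip(u,v)]); mu=P.mean(0); e=np.linalg.svd(P-mu)[2][0]
print(mu.round(4),loc(mu).round(1),'line angle local deg',[np.degrees(np.arctan2(s_*e@ey,-s_*e@ex)).round(1) for s_ in(1,-1)], ' mean extents',np.ptp((P-mu)@e))
# dial angle: ccw from -x:  dir=(-cos,-sin)
for s_ in(1,-1): print('dial',np.degrees(np.arctan2(-s_*e@ey,-s_*e@ex)))
for r in(.045,.05): pass
go(N(0,0,.11),body(A-np.pi/2+np.deg2rad(35))); go(N(0,0,.11),body(A+np.pi/2+np.deg2rad(35)));print(ctrl.get_obs()['q'])
```

```text
[[350, 173, 12, 20, 101]]
[0.5399 0.0342 0.081 ] [-2.7 -7.2 81. ] line angle local deg [np.float64(108.9), np.float64(-71.1)]  mean extents 0.018184313554876347
dial -108.87632701781948
dial 71.12367298218052
shift mm [111.1  31.7   4.4] turn deg [-124.9   -1.1   -0.5] after turn shift [111.4 -20.   23.3]
shift mm [111.1  31.7   4.4] turn deg [55.1 -0.4  0.9] after turn shift [111.4  20.  -23.3]
[-0.01657966 -0.14539945  1.82103466  0.00901599  1.45234935  1.67267564]
```

>>> arm_command:
  plan:
    - [[0,0,0,-7.1,0,0,0.06],[0,0,0,-7.1,0,0,0.06],[0,0,0,-7.1,0,0,0.06],[0,0,0,-7.1,0,0,0.06],[0,0,0,-7.1,0,0,0.06],[0,0,0,-7.1,0,0,0.06],[0,0,0,-7.1,0,0,0.06],[0,0,0,-7.1,0,0,0.06],[0,0,0,-7.1,0,0,0.06],[0,0,0,-7.1,0,0,0.06],[0,0,0,-7.1,0,0,0.06],[0,0,0,-7.1,0,0,0.06],[0,0,0,-7.1,0,0,0.06],[0,0,0,-7.1,0,0,0.06],[0,0,0,-7.1,0,0,0.06],[0,0,0,-7.1,0,0,0.06],[0,0,0,-7.1,0,0,0.06],[0,0,0,-4,0,0,0.06]]

```text
t: 10.37
tool_pos: [0.5381, 0.0744, 0.2167]
tool_rot: [0.83, 1.411, -0.813]
contact_force: [-1.2, -0.5, 0.4]
opening: 0.0601
```

Run:
```python
from h import *
clampst(); go(N(0,.0005,.11),body(A-np.pi/2+np.deg2rad(35)))
```

```text
t 10.37 tcp [ 36.9  -0.5 216.7] grasp r 180.3 ang 113.3 op 0.0601 F [-1.2 -0.5  0.4]
shift mm [106.3 -23.7  29.8] turn deg [ 1.5 -0.4 -0.5] after turn shift [106.7 -22.   29.7]
```

>>> arm_command:
  plan:
    - [[0.02,-0.006,0.008,1.5,-0.4,-0.5,0.06],[0.02,-0.006,0.008,0,0,0,0.06],[0.02,-0.006,0.007,0,0,0,0.06],[0.02,-0.005,0.007,0,0,0,0.06],[0,0,0,0,0,0,0.06]]

```text
t: 10.78
tool_pos: [0.5338, 0.0384, 0.1356]
tool_rot: [0.837, 1.4, -0.834]
contact_force: [-0.9, 0.3, -0.6]
opening: 0.0602
```

Run:
```python
from h import *
clampst(); go(N(0,.0005,.061),body(A-np.pi/2+np.deg2rad(35))); get_image('wrist'); marks('wrist',['dial_grip','dial_pointer'])
```

```text
t 10.78 tcp [  0.7  -0.6 135.6] grasp r 136.7 ang 141.8 op 0.0602 F [-0.9  0.3 -0.6]
shift mm [74.6 -1.5 -0.3] turn deg [ 0.4  0.1 -0.2] after turn shift [74.6 -1.3 -0.1]
wrist dial_grip 0.97 [ 0.4021 -0.0473  0.0476] [105. 218.]
wrist dial_grip 0.79 [0.5337 0.0344 0.0699] [312. 217.]
wrist dial_pointer 0.75 [0.5516 0.0316 0.0835] [334. 241.]
wrist dial_pointer 0.75 [ 0.3831 -0.0469  0.0589] [ 69. 212.]
wrist dial_pointer 0.57 [0.5331 0.0333 0.068 ] [310. 217.]
```

>>> arm_command:
  plan:
    - [[0.015,-0.001,0.001,0.4,0,0,0.06],[0.015,-0.001,0.0005,0,0,0,0.06],[0.015,0,0,0,0,0,0.055],[0.015,0,0,0,0,0,0.055],[0.007,0,0,0,0,0,0.055],[0,0,0,0,0,0,0.055]]

```text
t: 11.43
tool_pos: [0.5475, 0.0399, 0.0862]
tool_rot: [0.849, 1.371, -0.819]
contact_force: [-0.1, 0.2, 0.2]
opening: 0.0552
```

Run:
```python
from h import *
clampst(); go(N(-.001,.0005,.061),body(A-np.pi/2+np.deg2rad(35)))
save('w4.png',get_image('wrist'))
```

```text
t 11.43 tcp [  3.9 -14.1  86.2] grasp r 110.0 ang 161.3 op 0.0552 F [-0.1  0.2  0.2]
shift mm [ 24.7 -15.5  -4.9] turn deg [ 0.3  1.  -1.8] after turn shift [ 25.2 -14.7  -4.4]
```

View pics/w4.png

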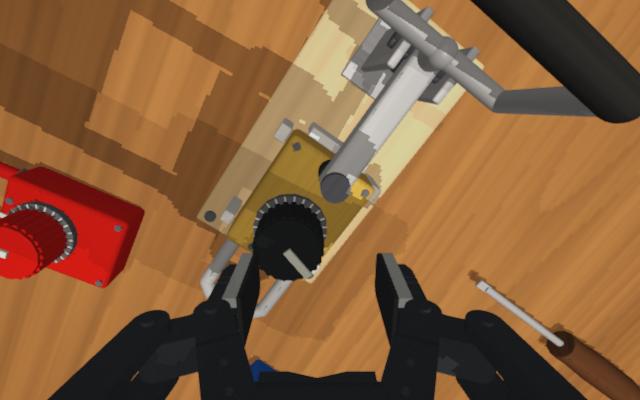

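The knob at (290,245) sits left of the finger centre (318), because the descent drifted sideways. I correct that before going lower.

>>> arm_command:
  plan:
    - [[0,-0.008,-0.002,0.3,0.6,-1.0,0.06],[0,-0.008,-0.002,0,0.4,-0.8,0.06],[0,0,0,0,0,0,0.06],[0,0,0,0,0,0,0.06]]

```text
t: 11.82
tool_pos: [0.5334, 0.0359, 0.0917]
tool_rot: [0.843, 1.397, -0.839]
contact_force: [0.3, 0.9, -0.1]
opening: 0.06
```

Run:
```python
from h import *
clampst(); go(N(-.001,.0005,.061),body(A-np.pi/2+np.deg2rad(35)))
```

```text
t 11.82 tcp [-1.8 -0.5 91.7] grasp r 117.1 ang 159.7 op 0.06 F [ 0.3  0.9 -0.1]
shift mm [30.7 -0.5 -1.4] turn deg [-0.   0.1 -0.3] after turn shift [30.7 -0.4 -1.3]
```

>>> arm_command:
  plan:
    - [[0.008,0,0,0,0,0,0.06],[0.008,0,0,0,0,0,0.06],[0.008,0,0,0,0,0,0.06],[0,0,0,0,0,0,0.06]]

```text
t: 12.15
tool_pos: [0.5345, 0.0356, 0.0671]
tool_rot: [0.845, 1.394, -0.838]
contact_force: [-0.3, -0.2, -0.4]
opening: 0.0602
```

Run:
```python
from h import *
clampst(); go(N(-.001,.0005,.061),body(A-np.pi/2+np.deg2rad(35)))
```

```text
t 12.15 tcp [-2.  -1.6 67.1] grasp r 111.2 ang 171.6 op 0.0602 F [-0.3 -0.2 -0.4]
shift mm [ 6.1 -1.2 -2. ] turn deg [-0.   0.3 -0.4] after turn shift [ 6.1 -1.2 -2. ]
```

>>> arm_command:
  plan:
    - [[0.0045,-0.001,-0.001,0,0,0,0.05],[0,0,0,0,0,0,0.0],[0,0,0,0,0,0,0.0],[0,0,0,0,0,0,0.0],[0,0,0,0,0,0,0.0]]
  squeeze: 40

```text
t: 12.57
tool_pos: [0.533, 0.0364, 0.0612]
tool_rot: [0.845, 1.395, -0.838]
contact_force: [1.1, 0.2, -0.2]
opening: 0.0327
```

Run:
```python
from h import *
clampst(); go(N(-.001,.0005,.061),body(A-np.pi/2+np.deg2rad(35-71)))
```

```text
t 12.57 tcp [-1.4 -0.1 61.2] grasp r 109.9 ang 174.7 op 0.0327 F [ 1.1  0.2 -0.2]
shift mm [ 0.2 -0.3 -0.6] turn deg [70.9 -0.1 -0.4] after turn shift [ 0.2 -0.7  0. ]
```

>>> arm_command:
  plan:
    - [[0,0,0,5,0,0,0.0],[0,0,0,5,0,0,0.0],[0,0,0,5,0,0,0.0],[0,0,0,5,0,0,0.0],[0,0,0,5,0,0,0.0],[0,0,0,5,0,0,0.0],[0,0,0,5,0,0,0.0],[0,0,0,5,0,0,0.0],[0,0,0,5,0,0,0.0],[0,0,0,5,0,0,0.0],[0,0,0,5,0,0,0.0],[0,0,0,5,0,0,0.0]]

```text
t: 13.57
tool_pos: [0.5319, 0.0365, 0.0612]
tool_rot: [1.644, 0.855, -1.636]
contact_force: [0.6, 0.7, -0.7]
opening: 0.0327
```

Run:
```python
from h import *
clampst(); go(N(-.001,.0005,.061),body(A-np.pi/2+np.deg2rad(35-71)))
```

```text
t 13.57 tcp [-1.5  1.  61.2] grasp r 110.0 ang 174.7 op 0.0327 F [ 0.6  0.7 -0.7]
shift mm [ 0.2  0.3 -0.7] turn deg [ 8.1 -0.2 -0.3] after turn shift [ 0.2  0.2 -0.7]
```

>>> arm_command:
  plan:
    - [[0,0,0,4,0,0,0.0],[0,0,0,4,0,0,0.0],[0,0,0,0,0,0,0.0],[0,0,0,0,0,0,0.0],[0,0,0,0,0,0,0.06],[0,0,0,0,0,0,0.06],[0,0,0,0,0,0,0.06]]

```text
t: 14.15
tool_pos: [0.5314, 0.0364, 0.061]
tool_rot: [1.74, 0.752, -1.732]
contact_force: [-0.9, 0.2, -0.4]
opening: 0.0597
```

>>> arm_command:
  plan:
    - [[-0.01,0,0,0,0,0,0.06],[-0.012,0,0,0,0,0,0.06],[-0.015,0,0,0,0,0,0.06],[-0.02,0,0,0,0,0,0.06],[0,0,0,0,0,0,0.06]]

```text
t: 14.57
tool_pos: [0.5308, 0.0363, 0.1231]
tool_rot: [1.738, 0.753, -1.732]
contact_force: [1.2, 0.1, 0.5]
opening: 0.06
```

Run:
```python
from h import *
clampst(); go(N(-.07,0,.1),body(A+np.pi))
im=get_image('wrist'); save('w5.png',im); marks('wrist',['dial_grip','dial_pointer','shackle_bar','clamp_handle'])
```

```text
t 14.57 tcp [ -1.8   2.1 123.1] grasp r 131.3 ang 146.7 op 0.06 F [1.2 0.1 0.5]
shift mm [23.1 41.7 54. ] turn deg [54.  -0.2 -0.1] after turn shift [23.1 68.2 -2.1]
wrist dial_grip 0.83 [ 0.3976 -0.0495  0.0427] [271. 376.]
wrist dial_grip 0.79 [0.5288 0.0352 0.0663] [315. 224.]
wrist dial_grip 0.66 [ 0.6101 -0.1463  0.042 ] [549. 302.]
wrist dial_pointer 0.67 [ 0.6239 -0.1524  0.0539] [580. 307.]
wrist dial_pointer 0.63 [0.5326 0.0188 0.0791] [338. 246.]
wrist shackle_bar 0.71 [ 0.6824 -0.1648  0.0084] [609. 242.]
wrist shackle_bar 0.59 [ 0.5214 -0.0351  0.0335] [369. 273.]
wrist clamp_handle 0.84 [0.5476 0.15   0.1362] [129.  47.]
```

View pics/w5.png

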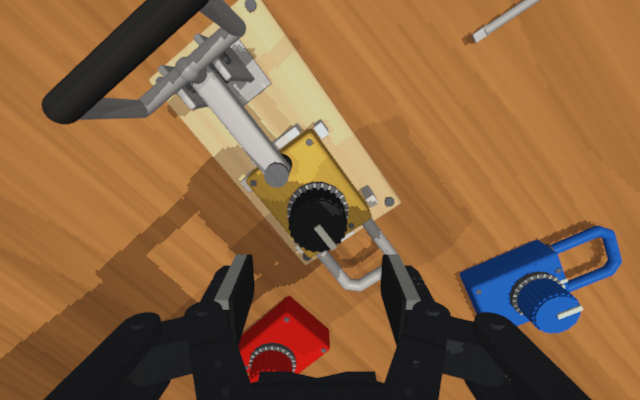

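The pointer now points at the shackle, running from (318,230) to (335,250). Next is the shackle.

>>> arm_command:
  plan:
    - [[0,0,0,6.8,0,0,0.04],[0,0,0,6.8,0,0,0.04],[0,0,0,6.8,0,0,0.04],[0,0,0,6.8,0,0,0.04],[0,0,0,6.8,0,0,0.04],[0,0,0,6.8,0,0,0.034],[0,0,0,6.8,0,0,0.034],[0,0.018,0,6,0,0,0.034],[0,0.018,0,0,0,0,0.034],[0,0.018,0,0,0,0,0.034],[0,0.016,0,0,0,0,0.034],[0,0,0,0,0,0,0.034]]

```text
t: 15.82
tool_pos: [0.5069, -0.0332, 0.0999]
tool_rot: [-2.1, 0.17, 2.177]
contact_force: [0.8, -0.7, -0.4]
opening: 0.0338
```

Run:
```python
from h import *
im=cv2.imread('pics/w5.png').astype(int); 
clampst(); go(N(-.074,0,.06),body(A+np.pi))
im=get_image('wrist'); T=T_of('wrist'); c=calibration('wrist'); save('w6.png',im)
marks('wrist',['dial_grip','dial_pointer','shackle_bar','clamp_handle'])
```

```text
t 15.82 tcp [-73.7  17.5  99.9] grasp r 188.1 ang 164.9 op 0.0338 F [ 0.8 -0.7 -0.4]
shift mm [ 39.2  -0.4 -18.9] turn deg [-2.2  2.1 -0.1] after turn shift [ 39.9   0.3 -17.5]
wrist dial_grip 0.93 [ 0.3991 -0.0514  0.0453] [364. 346.]
wrist dial_grip 0.78 [0.5318 0.0371 0.0674] [186. 215.]
wrist dial_grip 0.68 [ 0.6138 -0.1399  0.0449] [492.  -1.]
wrist dial_pointer 0.84 [ 0.3841 -0.0471  0.0608] [363. 379.]
wrist dial_pointer 0.55 [0.5329 0.0213 0.0805] [206. 219.]
wrist shackle_bar 0.61 [ 0.5223 -0.0384  0.0366] [321. 192.]
```

View pics/w6.png

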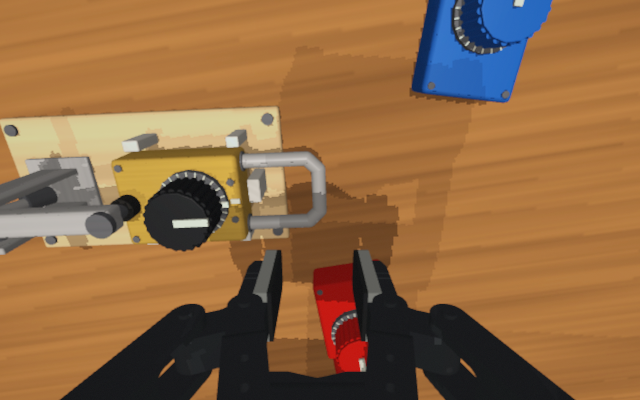

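Dial aligned at (190,222). The shackle bar at (321,192) is centred between the fingers' columns. I shift sideways over it.

>>> arm_command:
  plan:
    - [[0,0,-0.009,-2.2,2.1,-0.1,0.034],[0,0,-0.0095,0,0,0,0.034],[0,0,0,0,0,0,0.034]]

```text
t: 16.32
tool_pos: [0.5273, -0.0312, 0.1006]
tool_rot: [-2.166, 0.122, 2.158]
contact_force: [0.4, -0.3, 0.7]
opening: 0.0338
```

Run:
```python
from h import *
clampst(); go(N(-.074,0.0,.02),body(A+np.pi))
```

```text
t 16.32 tcp [-69.2  -2.5 100.6] grasp r 184.0 ang 164.4 op 0.0338 F [ 0.4 -0.3  0.7]
shift mm [80.6  4.9  2.9] turn deg [ 0.4 -0.2  0.1] after turn shift [80.6  4.8  2.5]
```

>>> arm_command:
  plan:
    - [[0.005,0.003,0.001,0.4,0,0,0.034],[0.01,0.002,0.001,0,0,0,0.034],[0.01,0,0,0,0,0,0.034],[0.01,0,0,0,0,0,0.034],[0,0,0,0,0,0,0.034]]

```text
t: 16.73
tool_pos: [0.5246, -0.0352, 0.062]
tool_rot: [-2.159, 0.13, 2.157]
contact_force: [-0.5, 0.2, 0.6]
opening: 0.0337
```

Run:
```python
from h import *
clampst(); go(N(-.074,0.0,.02),body(A+np.pi)); get_image('wrist'); marks('wrist',['shackle_bar'])
```

```text
t 16.73 tcp [-73.5  -0.4  62. ] grasp r 181.9 ang 176.5 op 0.0337 F [-0.5  0.2  0.6]
shift mm [42.   0.5  0.5] turn deg [-0.  -0.1  0.1] after turn shift [42.   0.5  0.4]
wrist shackle_bar 0.59 [ 0.5228 -0.0384  0.0359] [322. 246.]
```

>>> arm_command:
  plan:
    - [[0.009,0.001,0,0,0,0,0.034],[0.009,0,0,0,0,0,0.034],[0.009,0,0,0,0,0,0.034],[0.009,0,0,0,0,0,0.034],[0.004,0,0,0,0,0,0.034],[0,0,0,0,0,0,0.034]]

```text
t: 17.33
tool_pos: [0.5265, -0.0367, 0.0204]
tool_rot: [-2.164, 0.131, 2.152]
contact_force: [0.1, 1.2, 0.3]
opening: 0.034
```

Run:
```python
from h import *
clampst(); go(N(-.075,0.0,.02),body(A+np.pi))
```

```text
t 17.33 tcp [-74.8  -2.4  20.4] grasp r 185.4 ang -170.5 op 0.034 F [0.1 1.2 0.3]
shift mm [0.4 0.2 2.4] turn deg [-0.  -0.3  0.1] after turn shift [0.4 0.2 2.4]
```

Close on the bar, then pull along tool +y.

>>> arm_command:
  plan:
    - [[0,0,0.001,0,0,0,0.0],[0,0,0,0,0,0,0.0],[0,0,0,0,0,0,0.0],[0,0,0,0,0,0,0.0]]
  squeeze: 40

```text
t: 17.67
tool_pos: [0.5249, -0.0371, 0.0199]
tool_rot: [-2.163, 0.132, 2.155]
contact_force: [-0.3, 1.2, -1.2]
opening: 0.0077
```

>>> arm_command:
  plan:
    - [[0,0.005,0,0,0,0,0.0],[0,0.005,0,0,0,0,0.0],[0,0.005,0,0,0,0,0.0],[0,0.004,0,0,0,0,0.0]]

```text
t: 18.0
tool_pos: [0.5226, -0.0547, 0.0199]
tool_rot: [-2.162, 0.126, 2.151]
contact_force: [0.7, 2.2, -1.6]
opening: 0.0076
```

Run:
```python
from h import *
clampst()
```

```text
t 18.0 tcp [-93.   -0.8  19.9] grasp r 203.5 ang -171.2 op 0.0076 F [ 0.7  2.2 -1.6]
```

>>> arm_command:
  plan:
    - [[0,0.003,0,0,0,0,0.0],[0,0.003,0,0,0,0,0.0],[0,0.003,0,0,0,0,0.0]]

```text
t: 18.25
tool_pos: [0.5218, -0.0579, 0.0197]
tool_rot: [-2.152, 0.112, 2.139]
contact_force: [3.3, 18.3, 0.1]
opening: 0.0074
```

Run:
```python
from h import *
clampst()
```

```text
t 18.25 tcp [-96.4  -0.4  19.7] grasp r 207.2 ang -171.3 op 0.0074 F [ 3.3 18.3  0.1]
```

>>> arm_command:
  plan:
    - [[0,0,0,0,0,0,0.0],[0,0,0,0,0,0,0.034],[0,0,0,0,0,0,0.034],[0,0,0,0,0,0,0.034],[-0.008,0,0,0,0,0,0.034],[-0.01,0,0,0,0,0,0.034],[-0.012,0,0,0,0,0,0.034],[-0.015,0,0,0,0,0,0.034],[-0.02,0,0,0,0,0,0.034],[-0.025,0,0,0,0,0,0.034],[-0.025,0,0,0,0,0,0.034],[-0.025,0,0,0,0,0,0.034],[-0.025,0,0,0,0,0,0.034],[0,0,0,0,0,0,0.034]]

```text
t: 19.42
tool_pos: [0.5212, -0.0653, 0.2043]
tool_rot: [-2.163, 0.121, 2.132]
contact_force: [1.5, -1.6, 0.3]
opening: 0.0343
```

Run:
```python
from h import *
clampst(); go(N(.111,0,.19),body(A+np.pi)); get_image('wrist'); marks('wrist',['shackle_bar','clamp_handle','dial_pointer'])
```

```text
t 19.42 tcp [-103.8   -0.7  204.3] grasp r 261.7 ang 144.1 op 0.0343 F [ 1.5 -1.6  0.3]
shift mm [  17.9 -214.5    2.5] turn deg [-0.4 -0.7  1. ] after turn shift [  14.3 -214.8    0.7]
wrist shackle_bar 0.77 [ 0.5202 -0.0592  0.033 ] [313. 179.]
wrist shackle_bar 0.61 [ 0.3218 -0.0499  0.01  ] [327. 332.]
wrist dial_pointer 0.89 [0.5296 0.021  0.0788] [216. 194.]
wrist dial_pointer 0.8 [ 0.6208 -0.1503  0.0555] [409.  51.]
wrist dial_pointer 0.7 [ 0.3834 -0.0445  0.0549] [316. 313.]
```

Shackle bar now at y = −0.059 (was −0.038), about 21 mm out. Next, back to the clamp handle.

>>> arm_command:
  plan:
    - [[0,-0.03,0,-0.4,-0.7,1,0.034],[0,-0.035,0,0,0,0,0.034],[0,-0.035,0,0,0,0,0.034],[0,-0.035,0,0,0,0,0.034],[0,-0.035,0,0,0,0,0.034],[0,-0.03,0,0,0,0,0.034],[0,-0.01,0,0,0,0,0.034],[0,0,0,0,0,0,0.034]]

```text
t: 20.28
tool_pos: [0.5358, 0.1506, 0.1795]
tool_rot: [-2.113, 0.141, 2.199]
contact_force: [0.1, -1.0, -0.2]
opening: 0.0341
```

Run:
```python
from h import *
clampst(); go(N(.113,0,.175),body(A+np.pi)); get_image('wrist'); marks('wrist',['clamp_handle'])
```

```text
t 20.28 tcp [112.3  11.  179.5] grasp r 128.6 ang 88.1 op 0.0341 F [ 0.1 -1.  -0.2]
shift mm [  4.1  -0.8 -11.1] turn deg [-0.4  2.3 -0.3] after turn shift [  4.5  -0.7 -11. ]
wrist clamp_handle 0.67 [0.5487 0.1488 0.135 ] [314. 207.]
```

>>> arm_command:
  plan:
    - [[0,0,-0.006,-0.4,2.3,-0.3,0.034],[0,0,-0.006,0,0,0,0.034],[0,0,0,0,0,0,0.034]]

```text
t: 20.63
tool_pos: [0.5475, 0.1427, 0.1778]
tool_rot: [-2.156, 0.14, 2.158]
contact_force: [-0.6, 0.0, -0.8]
opening: 0.0336
```

Run:
```python
from h import *
clampst(); go(N(.113,0,.125),body(A+np.pi))
```

```text
t 20.63 tcp [105.8  -1.6 177.8] grasp r 126.8 ang 91.0 op 0.0336 F [-0.6  0.  -0.8]
shift mm [52.8 -7.3  1.6] turn deg [-0.3  0.  -0.2] after turn shift [52.8 -7.2  1.6]
```

>>> arm_command:
  plan:
    - [[0.003,-0.004,0,0,0,0,0.034],[0.006,-0.003,0,0,0,0,0.034],[0.01,0,0,0,0,0,0.034],[0.01,0,0,0,0,0,0.034],[0.01,0,0,0,0,0,0.034],[0.01,0,0,0,0,0,0.034],[0.005,0,0,0,0,0,0.034],[0,0,0,0,0,0,0.034]]

```text
t: 21.3
tool_pos: [0.5475, 0.1464, 0.1163]
tool_rot: [-2.148, 0.148, 2.162]
contact_force: [0.0, 1.0, 0.1]
opening: 0.0339
```

Run:
```python
from h import *
clampst()
```

```text
t 21.3 tcp [109.5  -1.1 116.3] grasp r 65.3 ang 88.6 op 0.0339 F [0.  1.  0.1]
```

>>> arm_command:
  plan:
    - [[-0.003,0,0,0,0,0,0.0],[0,0,0,0,0,0,0.0],[0,0,0,0,0,0,0.0],[0,0,0,0,0,0,0.0]]
  squeeze: 60

```text
t: 21.63
tool_pos: [0.5471, 0.1509, 0.1185]
tool_rot: [-2.143, 0.136, 2.158]
contact_force: [-0.0, -2.0, -3.5]
opening: 0.01
```

>>> arm_command:
  plan:
    - [[0.001,-0.008,0,0,0,0,0.0],[0.002,-0.009,0,0,0,0,0.0],[0.003,-0.009,0,0,0,0,0.0],[0.0045,-0.008,0,0,0,0,0.0],[0.0055,-0.0075,0,0,0,0,0.0]]

```text
t: 22.05
tool_pos: [0.5504, 0.1778, 0.1104]
tool_rot: [-2.151, 0.177, 2.186]
contact_force: [-8.3, -7.2, 11.9]
opening: 0.0097
```

Run:
```python
from h import *
clampst()
```

```text
t 22.05 tcp [141.1  -0.2 110.4] grasp r 68.3 ang 60.4 op 0.0097 F [-8.3 -7.2 11.9]
```

>>> arm_command:
  plan:
    - [[0.006,-0.008,0,0,0,0,0.0],[0.0065,-0.007,0,0,0,0,0.0],[0.0075,-0.006,0,0,0,0,0.0],[0.008,-0.005,0,0,0,0,0.0],[0.0085,-0.004,0,0,0,0,0.0],[0.0085,-0.003,0,0,0,0,0.0]]

```text
t: 22.55
tool_pos: [0.5538, 0.208, 0.0723]
tool_rot: [-2.154, 0.184, 2.194]
contact_force: [-2.0, 3.1, 2.8]
opening: 0.01
```

Run:
```python
from h import *
clampst()
```

```text
t 22.55 tcp [171.4   0.   72.3] grasp r 67.7 ang 18.4 op 0.01 F [-2.   3.1  2.8]
```

>>> arm_command:
  plan:
    - [[0.0085,-0.002,0,0,0,0,0.0],[0.008,-0.001,0,0,0,0,0.0],[0,0,0,0,0,0,0.034],[0,0,0,0,0,0,0.034],[0,0,0,0,0,0,0.034],[-0.012,0,0,0,0,0,0.034],[-0.015,0,0,0,0,0,0.034],[-0.02,0,0,0,0,0,0.04],[-0.025,0,0,0,0,0,0.06],[-0.025,0,0,0,0,0,0.085],[-0.025,0,0,0,0,0,0.085],[0,0,0,0,0,0,0.085]]

```text
t: 23.55
tool_pos: [0.558, 0.213, 0.1842]
tool_rot: [-2.156, 0.191, 2.188]
contact_force: [0.6, 0.9, 1.8]
opening: 0.0847
```

Run:
```python
from h import *
clampst(); go(N(.003,0,.19),body(A-np.pi/2));go(N(.003,0,.19),body(A+np.pi/2)); print(ctrl.get_obs()['q']); get_image('wrist'); marks('wrist',['clamp_handle'])
```

```text
t 23.55 tcp [176.9  -3.5 184.2] grasp r 150.3 ang 62.4 op 0.0847 F [0.6 0.9 1.8]
shift mm [  1.7 174.    1.4] turn deg [-90.7   2.5  -1.4] after turn shift [ -5.8  -3.5 173.9]
shift mm [  1.7 174.    1.4] turn deg [89.3 -1.4 -2.5] after turn shift [  -5.8    3.5 -173.9]
[ 0.25680751  0.04126579  1.70490745 -0.03590528  1.42293222  1.9666721 ]
wrist clamp_handle 0.8 [0.5554 0.2127 0.071 ] [310. 196.]
```

>>> arm_command:
  plan:
    - [[-0.005,0,0,-7,0.2,-0.1,0.085],[-0.005,0,0,-7,0.2,-0.1,0.085],[-0.005,0,0,-7,0.2,-0.1,0.085],[-0.005,0,0,-7,0.2,-0.1,0.085],[0,0,0,-7,0.2,-0.1,0.085],[0,0,0,-7,0.2,-0.1,0.085],[0,0,0,-7,0.2,-0.1,0.085],[0,0,0,-7,0.2,-0.1,0.085],[0,0,0,-7,0.2,-0.1,0.085],[0,0,0,-7,0.2,-0.1,0.085],[0,0,0,-7,0.2,-0.1,0.085],[0,0,0,-7,0,0,0.085],[0,0,0,-6.5,0,0,0.085],[0,0,0,0,0,0,0.085]]

```text
t: 24.82
tool_pos: [0.545, 0.2065, 0.1792]
tool_rot: [1.238, 1.179, -1.305]
contact_force: [0.1, -0.3, 0.9]
opening: 0.0853
```

Run:
```python
from h import *
clampst(); go(N(.003,0,.19),body(A-np.pi/2))
```

```text
t 24.82 tcp [168.9   8.6 179.2] grasp r 142.1 ang 64.4 op 0.0853 F [ 0.1 -0.3  0.9]
shift mm [ -7.2   1.8 166.3] turn deg [2.2 1.3 1.9] after turn shift [-10.8   8.6 165.9]
```

>>> arm_command:
  plan:
    - [[-0.015,0.004,0,2.2,1.3,1.9,0.085],[-0.015,0.004,0,0,0,0,0.085],[0,0,0.028,0,0,0,0.085],[0,0,0.028,0,0,0,0.085],[0,0,0.028,0,0,0,0.085],[0,0,0.028,0,0,0,0.085],[0,0,0.028,0,0,0,0.085],[0,0,0.02,0,0,0,0.085],[0,0,0,0,0,0,0.085],[0,0,0,0,0,0,0.085]]

```text
t: 25.65
tool_pos: [0.5246, 0.0396, 0.1985]
tool_rot: [1.31, 1.143, -1.336]
contact_force: [-0.8, -0.1, -0.3]
opening: 0.0851
```

Run:
```python
from h import *
clampst(); go(N(.003,0,.1),body(A-np.pi/2)); save('w7.png',get_image('wrist')); marks('wrist',['lock','dial_grip','dial_pointer','shackle_bar','clamp_handle'])
```

```text
t 25.65 tcp [  0.8   8.6 198.5] grasp r 182.3 ang 126.0 op 0.0851 F [-0.8 -0.1 -0.3]
shift mm [98.3 10.2 -3. ] turn deg [-1.8  0.3  1. ] after turn shift [98.5  8.6 -2.2]
wrist lock 0.77 [ 0.3936 -0.0476 -0.0029] [220. 255.]
wrist lock 0.62 [ 0.6124 -0.1458  0.0017] [415. 306.]
wrist lock 0.6 [0.53   0.0378 0.0202] [325. 173.]
wrist dial_grip 0.93 [ 0.4005 -0.0478  0.0441] [213. 276.]
wrist dial_grip 0.82 [0.5301 0.0363 0.0659] [326. 188.]
wrist dial_grip 0.81 [ 0.6135 -0.1422  0.0441] [426. 328.]
wrist dial_pointer 0.88 [0.5324 0.0197 0.0813] [332. 212.]
wrist dial_pointer 0.63 [ 0.6248 -0.1502  0.0541] [440. 339.]
wrist shackle_bar 0.81 [ 0.5213 -0.0584  0.0333] [330. 265.]
wrist shackle_bar 0.7 [ 0.3242 -0.0498  0.0117] [157. 271.]
wrist shackle_bar 0.61 [ 0.6835 -0.1644  0.0126] [479. 318.]
```

View pics/w7.png

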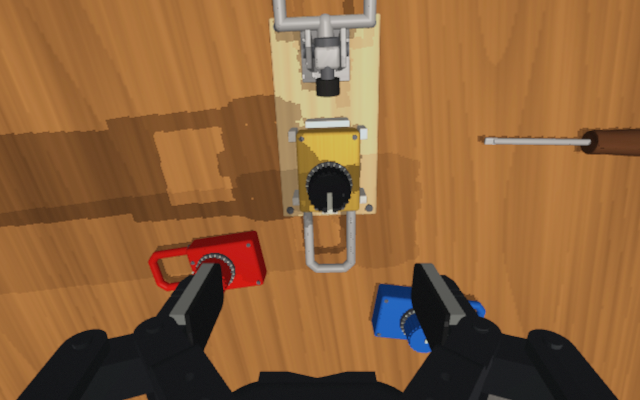

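Clamp open (foot upright at (327,85)), shackle out (bar at (330,268)), pointer on the index line (330,200). Now I descend over the lock body.

>>> arm_command:
  plan:
    - [[0,0.005,-0.001,-1.8,0.3,1,0.085],[0.012,0.003,-0.002,0,0,0,0.085],[0.012,0,0,0,0,0,0.085],[0.012,0,0,0,0,0,0.085],[0.012,0,0,0,0,0,0.085],[0.012,0,0,0,0,0,0.085],[0.012,0,0,0,0,0,0.085],[0.012,0,0,0,0,0,0.085],[0,0,0,0,0,0,0.085]]

```text
t: 26.7
tool_pos: [0.5322, 0.0466, 0.1038]
tool_rot: [1.291, 1.156, -1.295]
contact_force: [-0.8, 0.5, 0.1]
opening: 0.0848
```

Run:
```python
from h import *
clampst(); go(N(.004,0.001,.02),body(A-np.pi/2))
```

```text
t 26.7 tcp [  8.6   1.9 103.8] grasp r 112.5 ang 152.0 op 0.0848 F [-0.8  0.5  0.1]
shift mm [83.8  1.2  4.6] turn deg [ 0.4 -0.   0.2] after turn shift [83.8  0.9  4.6]
```

>>> arm_command:
  plan:
    - [[0.01,0.001,0.002,0.4,0,0.2,0.085],[0.01,0,0.002,0,0,0,0.085],[0.01,0,0,0,0,0,0.085],[0.01,0,0,0,0,0,0.085],[0.01,0,0,0,0,0,0.085],[0,0,0,0,0,0,0.085]]

```text
t: 27.2
tool_pos: [0.5329, 0.0416, 0.0485]
tool_rot: [1.299, 1.148, -1.298]
contact_force: [-0.9, -0.1, -0.1]
opening: 0.0851
```

Run:
```python
from h import *
clampst(); go(N(.004,0.001,.022),body(A-np.pi/2))
```

```text
t 27.2 tcp [ 3.8  0.6 48.5] grasp r 104.2 ang -178.6 op 0.0851 F [-0.9 -0.1 -0.1]
shift mm [26.5 -0.4 -0.2] turn deg [-0.1 -0.  -0. ] after turn shift [26.5 -0.4 -0.2]
```

>>> arm_command:
  plan:
    - [[0.008,0,0,0,0,0,0.085],[0.008,0,0,0,0,0,0.085],[0.008,0,0,0,0,0,0.085],[0,0,0,0,0,0,0.085]]

```text
t: 27.53
tool_pos: [0.5335, 0.0416, 0.0223]
tool_rot: [1.3, 1.148, -1.297]
contact_force: [-1.1, -0.1, -0.6]
opening: 0.0851
```

>>> arm_command:
  plan:
    - [[0,0,0,0,0,0,0.03],[0,0,0,0,0,0,0.03],[0,0,0,0,0,0,0.03],[0,0,0,0,0,0,0.03],[0,0,0,0,0,0,0.03]]
  squeeze: 70

```text
t: 27.95
tool_pos: [0.5334, 0.0418, 0.0224]
tool_rot: [1.299, 1.149, -1.298]
contact_force: [-0.0, -0.7, -4.7]
opening: 0.0547
```

Run:
```python
from h import *
clampst(); go(N(.004,0.001,.022),body(A-np.pi/2))
```

```text
t 27.95 tcp [ 4.1  0.2 22.4] grasp r 107.8 ang -164.6 op 0.0547 F [-0.  -0.7 -4.7]
shift mm [ 0.4 -0.8  0.1] turn deg [-0.1 -0.  -0. ] after turn shift [ 0.4 -0.8  0.1]
```

Gripped at 55 mm. Now lift slowly, straight up.

>>> arm_command:
  plan:
    - [[-0.005,0,0,0,0,0,0.03],[-0.006,0,0,0,0,0,0.03],[-0.008,0,0,0,0,0,0.03],[-0.008,0,0,0,0,0,0.03],[-0.01,0,0,0,0,0,0.03],[-0.012,0,0,0,0,0,0.03],[-0.012,0,0,0,0,0,0.03],[-0.012,0,0,0,0,0,0.03],[-0.012,0,0,0,0,0,0.03],[-0.012,0,0,0,0,0,0.03],[-0.012,0,0,0,0,0,0.03],[-0.012,0,0,0,0,0,0.03],[-0.012,0,0,0,0,0,0.03],[-0.01,0,0,0,0,0,0.03],[-0.005,0,0,0,0,0,0.03],[0,0,0,0,0,0,0.03],[0,0,0,0,0,0,0.03]]

```text
t: 29.37
tool_pos: [0.5312, 0.0422, 0.1878]
tool_rot: [1.3, 1.148, -1.297]
contact_force: [-1.5, 0.5, -2.9]
opening: 0.0547
```

Run:
```python
from h import *
clampst(); go(N(.004,0,.185),body(A-np.pi/2)); save('w8.png',get_image('wrist')); marks('wrist',['lock','dial_pointer','dial_grip','shackle_bar','clamp_handle'])
save('s8.png',get_image('scene')[100:300,200:460]); marks('scene',['lock','shackle_bar','clamp_handle'])
```

```text
t 29.37 tcp [  4.1   2.4 187.8] grasp r 171.8 ang 127.2 op 0.0547 F [-1.5  0.5 -2.9]
shift mm [2.8 2.4 0.1] turn deg [-0.1 -0.  -0.1] after turn shift [2.8 2.4 0.1]
wrist lock 0.85 [0.527  0.0381 0.1871] [308. 273.]
wrist lock 0.59 [ 0.3905 -0.0476 -0.0032] [202. 262.]
wrist dial_pointer 0.78 [ 0.3806 -0.0458  0.0581] [171. 293.]
wrist dial_grip 0.67 [ 0.3996 -0.0508  0.046 ] [196. 288.]
wrist dial_grip 0.64 [0.5294 0.0363 0.2304] [312. 339.]
wrist shackle_bar 0.55 [ 0.323  -0.05    0.0149] [136. 279.]
scene lock 0.86 [ 0.3991 -0.0479 -0.001 ] [270. 195.]
scene lock 0.73 [0.5324 0.0346 0.1897] [318. 158.]
scene lock 0.66 [ 0.6094 -0.1495 -0.0028] [304. 248.]
scene shackle_bar 0.55 [ 0.3233 -0.0532  0.0124] [251. 184.]
scene shackle_bar 0.54 [ 0.5187 -0.0559  0.2054] [296. 171.]
scene shackle_bar 0.46 [ 0.6807 -0.1675  0.013 ] [320. 261.]
scene clamp_handle 0.53 [0.5498 0.2124 0.0788] [353. 151.]
```

View pics/w8.png

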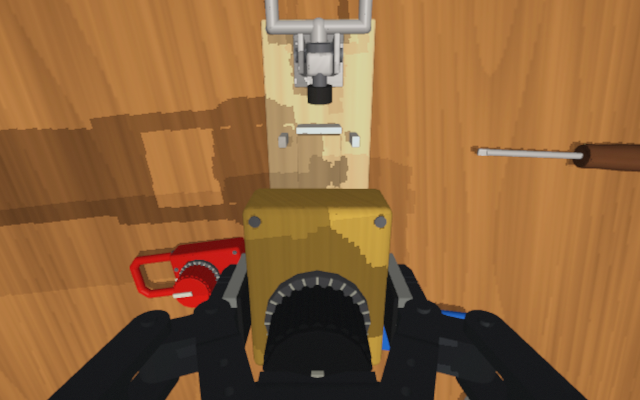

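The lock is held level at (315,290), well above the empty nest, and the clamp is open. I hand in.

Run:
```python
from h import *
o=ctrl.get_obs(); print(o['opening'],np.abs(o['dq']).max()); print(finish_job())
```

```text
0.055034088827534355 0.0036040463618763627
the job is handed in; nothing more can be done
None
```

I carried out all the steps and handed the job in at about 29.5 s. The hand-in gives no verdict, so I can't say whether it was judged a pass.

- **Clamp on:** I swung the handle over centre; a picture showed the rubber foot on the brass padlock. I did not measure its pressing force.
- **Dial:** I turned it about 71° clockwise. Pictures then showed the pointer at the index line.
- **Shackle:** I pulled it until it met its stop, with 18 N on the tool. The bar had moved about 21 mm.
- **Clamp back:** I swung it open. The last reading puts the handle at z ≈ 0.079 m, which matches fully open.
- **Padlock:** I lifted it by its sides at 70 N with the fingers 55 mm apart. It is still in the gripper with the arm at rest, and the underside reads about 0.187–0.190 m. It looks level and the shackle was still out when last seen.

**Disagreements:**
- The height readings differ by about 3 mm, and the shackle bar in the air was seen only by the scene camera, at moderate confidence.
- One early fast descent drifted sideways and the fingers closed on air above the handle. I corrected that with smaller steps.
- I did not measure the bystanders again at the end; the arm stayed clear of them.

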